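# Send the roller up the inspection gutter to its stop

## Task

Press the round push button at the low end of the sloped gutter fully down, so that the catch in the gutter drops, then push the steel roller steadily up the gutter until it falls into the pocket at the top and rests there against the end stop without rolling back. Only press and push with the fingers: do not pinch or lift the roller, do not flick it or let it run fast up or down the slope, and leave the other things on the plate where they are.

Things in the scene. Friction and masses are not known exactly. Their poses are not given: they have to be found in the camera images.
- roller: Plain solid steel roller, oiled and smooth (friction about 0.3), 40 mm diameter, 50 mm long, about 0.3 to 0.5 kg, lying across the gutter. Origin at its centre, on its axis; its own y axis runs along the roller (across the gutter). It turns as it rolls. At the start it lies at the gutter's low end, between a low foot stop and the catch.
- gutter: Steel gutter rising at 7 degrees, fixed on a grey base; it never moves. x axis: uphill along the gutter; y: across; z: square to its floor. Origin: on the floor surface, midway across, under the roller's starting centre, about 36 mm above the plate. Inside width 56 mm; side walls 10 mm above the floor, 6 mm thick.
- foot_stop (a point): Middle of the top of the foot stop, a bar 10 mm high and 10 mm long across the gutter's low end, its middle at x = -22.5 mm in the gutter's frame. A fingertip more than 10 mm above the floor passes over it and the walls and can push the roller from behind near mid-height. Fixed.
- catch_place (a point): Floor point where the catch stands: a flat tongue across the gutter, 34 mm wide, 6 mm thick, at x = 24 mm. It stands 14 mm above the floor and blocks the roller until the button is pressed, then lies below the floor. This point does not move.
- pocket_edge (a point): Where the floor ends, at x = 134 mm: beyond it is a pocket about 5 mm deep whose bottom falls gently towards the end stop. The stop's face is at x = 170 mm and it stands 24 mm above the floor line. Once the roller's centre is past about x = 137 mm it drops in and rolls home by itself. Fixed.
- home (a point): The place of the roller's centre when it lies home in the pocket against the end stop: x = 150, z = 15 mm in the gutter's frame. Fixed.
- button_top (a point): Centre of the top face of the round red push button (30 mm diameter cap) on a small steel base (44 by 50 mm, 36 mm high) at the gutter's low end, on its centre line about 85 mm before the roller's starting centre. The face looks straight up, about 67 mm above the plate when not pressed, and moves down with the button.
- release (a joint): Travel of the push button in m: 0 up, 0.008 fully down. Pressed straight down, it resists with about 4 N and then stays down by itself. The catch sinks 2.5 times as far as the button, so it is below the floor from 0.006.
- vblock: Hardened steel V-block, 70 by 45 by 46 mm, loose beside the gutter. Bystander. Origin at the centre of its underside.
- parallel_a: Blued steel parallel, 150 by 12 by 26 mm, lying loose beside the gutter. Bystander. Origin at the centre of its underside.
- parallel_b: The second blued steel parallel, same size. Bystander. Origin at the centre of its underside.
- ring_gauge: Steel ring gauge, 56 mm diameter, 20 mm high, near the button. Bystander. Origin at the centre of its underside.
- pin_tray: Open wooden tray, 120 by 160 by 30 mm. Bystander. Origin at the centre of its underside.
Things that resemble listed ones, but are neither listed nor needed, are in the scene too. Leave any purple look-alike of the roller alone.

How it is judged:
By the outcome, as a careful person would: the job done as asked, in the order asked, and still so for the second after the job is handed in, with the robot touching nothing.
It also fails if it takes over 42 s, if anything falls off the work surface, if the arm or the gripper's body presses on something with over 40 N, if the wrist force passes 120 N, or if a joint passes its speed limit or range.

## Robot

A 6-joint arm with a two-finger parallel gripper is mounted at the origin on the work surface. World frame = base frame: x ahead of the robot, y to its left, z up, the work surface at z = 0. Lengths are in m, angles in rad, forces in N, time in s.
With the tool pointing down it reaches from about 0.25 to 0.775 m from the base axis. Payload 4 kg.
Tool frame: the origin (TCP) lies between the finger pads; the fingertips stand 19 mm ahead of it and the grasp point (between the pads) is the TCP (robot.tips_ahead is the distance from the TCP to the fingertips, in m); z points along the fingers, y is the line along which they close (so a half turn about z gives the same grasp; the last joint's range is limited). The gripper opens to 85 mm and grips with 20 to 120 N. Pads are 22 mm wide; open, the fingers measure 114 mm over their backs; the gripper's body (76 mm by 85 mm) begins 54 mm behind the grasp point. The pads swing forward as they close: fully open they stand 13 mm farther back than shut.
Start: joints at [-1.348, 0.087, 1.371, -0, 1.684, -0.103], TCP at [0.176, -0.521, 0.25] pointing down, gripper open.
Joint ranges: [-3.1, 3.1], [-0.76, 2.03], [0.27, 2.55], [-1.08, 4.22], [0.17, 2.65], [-2.57, 2.57]. Speed limits (rad/s): [2.79, 2.79, 3.14, 3.14, 3.14, 3.14].

## Interface

Orientations are given as a unit quaternion [w, x, y, z].
In Python, from bench import robot gives the robot as it stands.
- The arm moves only by the tool apply_moves, never from a script. Its arguments are lists of equal length, an entry for each row: "slide": the shift along the tool's x, y, z in m, a list of three; "delta_rot": the turn, a rotation vector about the tool's x, y, z in degrees, a list of three; "grip": the opening, from 0 (shut) to 1 (fully open). A call has 1 to 12 rows; each row is the pose to reach, as a shift and turn from the pose commanded when the call began, along the tool's axes at that moment; what a row does not reach only later rows make up. A row lasts 1/12 s, in which the tool goes at most 41.7 mm and 7.16 degrees, less where a joint would pass 70% of its speed; a pose out of reach is approached as far as the arm can. A call with a gripper value outside its range is refused whole. The fingers move at their own pace and stop on an object; "force" is the grip in N (left out, the last holds). Time passes only in rows, so rows that repeat a pose let the fingers close. It gives the time, the measured TCP pose, the force, the opening and the grip force at its end, in the units of the state.
- robot.observe(): the state, without advancing time (a new reading comes with each control period).
- robot.camera(name): name is "side" or "top"; returns a dict with "image" (400x640x3 uint8, red, green, blue), "z_map" (400x640 float32, m along the optical axis (not along the pixel's ray), 0 where there is no reading), "K" (3x3 intrinsics, pixels), "R" (3x3) and "t" (3): a world point X has camera coordinates R X + t. Camera axes: x right, y down, z forward; pixel columns grow to the right and rows downward; lengths in m; the calibration is good to about 2 mm. A picture is of the moment at which its call begins.
- robot.finish_job(): hands the job in; it is judged then, once.
The state is a dict: "time": time; "joint_pos": joint angles; "dq": joint speeds; "effort": joint torques, N m; "eef_pos": TCP position; "tool_rot": TCP orientation; "ft_force": force on the tool from outside, world axes, zero at the start; "torque": the same for the moment, N m; "width": opening from 0.0 (shut) to 1.0 (fully open); "grip_force": force on a finger pad.
Only numpy, scipy, OpenCV 4.12 (cv2) and the standard library are available. Lean on these libraries where they do the work, as an engineer would, in place of code of your own. Each camera call takes 0.05 s, during which the arm holds its last target. There are 200 camera calls.

## Working session

There is one attempt and no reset: what is moved stays moved. The work goes in short steps, Python scripts to look and compute and a tool call to move; the robot and the scene stay as the last step left them, time stands still between calls to the robot, and variables do not carry over. Pictures are saved under pics/ and viewed, at most 10 in all, crops included, and the job is handed in when it is done.

Besides the shell and the picture viewer there is one more tool, called after "Call:" by a JSON object that holds its "name" and its "arguments", one argument or row to a line. apply_moves: Moves the arm, as the interface text tells. Its arguments: {"type":"object","properties":{"slide":{"type":"array","items":{"type":"array","items":{"type":"number"}}},"delta_rot":{"type":"array","items":{"type":"array","items":{"type":"number"}}},"grip":{"type":"array","items":{"type":"number"}},"force":{"type":"number"}},"required":["slide","delta_rot","grip"]}

```bash
mkdir -p pics
python3 - <<'E'
from bench import robot
import cv2,numpy as np
for n in("top","side"):
    c=robot.camera(n); cv2.imwrite(f"pics/{n}0.png",c["image"][:,:,::-1]); np.savez(f"{n}0.npz",**c)
    print(n,c["K"].tolist(),c["R"].round(4).tolist(),c["t"])
s=robot.observe();print(s["time"],s["eef_pos"],s["tool_rot"],s["width"])
E
```

```text
top [[400.24198957100265, 0.0, 317.6872884393814], [0.0, 400.24198957100265, 202.16284998045825], [0.0, 0.0, 1.0]] [[-0.0374, -0.9993, -0.0058], [-0.9757, 0.0378, -0.2158], [0.2158, -0.0024, -0.9764]] [-0.11646373  0.56527219  1.06075476]
side [[386.6674537116116, 0.0, 315.2629647965436], [0.0, 386.6674537116116, 192.72783225326452], [0.0, 0.0, 1.0]] [[-0.972, -0.2341, -0.0211], [-0.1049, 0.5122, -0.8524], [0.2104, -0.8264, -0.5224]] [0.5110755  0.1991677  0.62185632]
0.1 [ 0.17594025 -0.52068962  0.24923375] [-9.91720589e-04  9.86760259e-01  1.62182630e-01 -5.20894566e-05] 0.9965708143714848
```

View pics/top0.png

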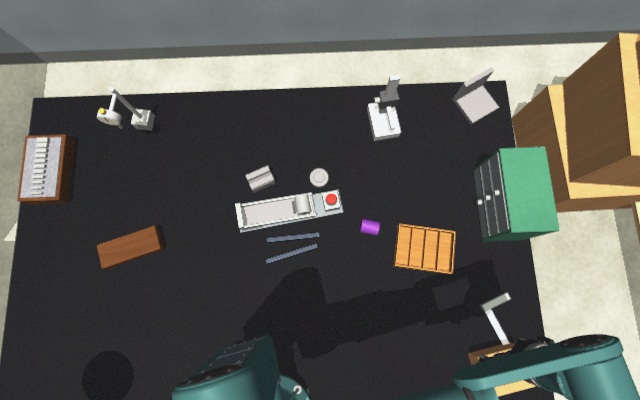

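View pics/side0.png

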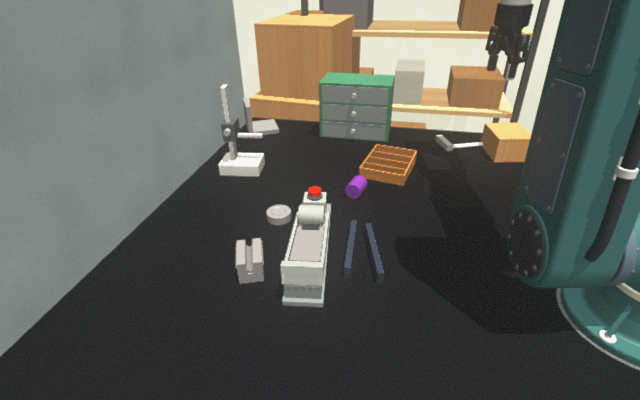

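The top view shows the gutter (238–343, 190–230), red button at (331,200), steel roller at (302,205) and the purple look-alike at (370,227). The steel roller lying in the gutter is the one meant. I'll confirm this in a crop and measure.

```bash
cat > h.py <<'E'
import numpy as np,cv2
def cloud(c):
    K,R,t,z=c["K"],c["R"],c["t"],c["z_map"]
    v,u=np.mgrid[:400,:640]
    P=np.stack([(u-K[0,2])/K[0,0]*z,(v-K[1,2])/K[1,1]*z,z],-1)
    return (P-t)@R
E
python3 - <<'E'
from h import *
c={n:dict(np.load(n+"0.npz")) for n in("top","side")}
a=cv2.resize(c["top"]["image"][180:240,230:350],(720,360),interpolation=cv2.INTER_CUBIC)
b=cv2.resize(c["side"]["image"][180:305,230:390],(307,240),interpolation=cv2.INTER_CUBIC)
o=np.zeros((600,720,3),np.uint8);o[:360]=a;o[360:,:307]=b
cv2.imwrite("pics/crop.png",o[:,:,::-1])
for n in c:
    P=cloud(c[n]);I=c[n]["image"].astype(int)
    ws=(abs(P[...,0]-.5)<.25)&(abs(P[...,1])<.3)
    m=(I[...,0]>150)&(I[...,1]<70)&(I[...,2]<70)&ws
    Q=P[m];print(n,"red",m.sum(),Q.mean(0).round(4),np.percentile(Q[:,2],[10,50,90]))
    m=m&(P[...,2]>.062);Q=P[m];print(" redtop",Q.mean(0).round(4),(Q.max(0)+Q.min(0))/2)
P=cloud(c["top"])
for (u,v) in [(331,200),(302,205),(296,206),(270,212),(250,216),(239,218),(238,206),(242,230),(340,192),(343,212),(320,178),(260,178),(292,237),(291,254),(370,227)]:
    print((u,v),P[v,u].round(4))
E
```

```text
top red 1 [ 0.559  -0.1836  0.0622] [0.06215453 0.06215453 0.06215453]
 redtop [ 0.559  -0.1836  0.0622] [ 0.55895326 -0.18357197  0.06215453]
side red 110 [ 0.569  -0.1752  0.0644] [0.06070575 0.06701532 0.06850396]
 redtop [ 0.5683 -0.1729  0.0669] [ 0.56849071 -0.17485803  0.06573706]
(331, 200) [ 0.5645 -0.1753  0.0645]
(302, 205) [ 0.5515 -0.0941  0.073 ]
(296, 206) [ 0.5517 -0.0769  0.062 ]
(270, 212) [ 0.5409 -0.0018  0.0443]
(250, 216) [0.5313 0.0547 0.0455]
(239, 218) [0.5197 0.0782 0.0832]
(238, 206) [0.5538 0.0816 0.0808]
(242, 230) [0.4966 0.0824 0.0178]
(340, 192) [ 0.6032 -0.2058 -0.0032]
(343, 212) [ 0.5411 -0.2113  0.002 ]
(320, 178) [ 0.6434 -0.1476  0.0159]
(260, 178) [0.6481 0.0289 0.0236]
(292, 237) [ 0.4697 -0.0613  0.0266]
(291, 254) [ 0.422  -0.0572  0.0247]
(370, 227) [ 0.488  -0.2827  0.0388]
```

View pics/crop.png

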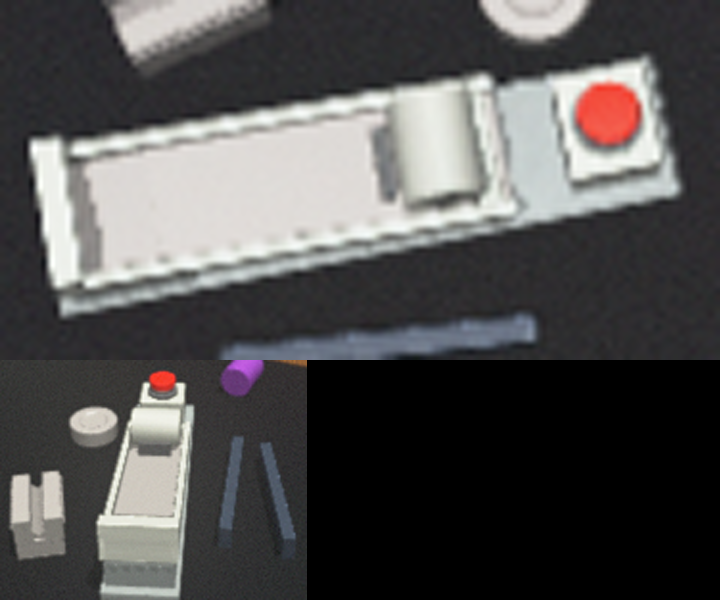

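The crop confirms it: steel roller at crop (437,145) between foot stop and dark catch, button cap at (608,112), end stop on the left at (55,215). Next I'll fit the gutter axis by intersecting rays with planes of known height.

Run:
```python
from h import *
c=dict(np.load("top0.npz"));s=dict(np.load("side0.npz"))
def ray(c,u,v,z):
    K,R,t=c["K"],c["R"],c["t"]
    C=-R.T@t; d=R.T@np.linalg.solve(K,[u,v,1]); return (C+d*(z-C[2])/d[2]).round(4)
def cr(x,y): return (x+.5)/6-.5+230,(y+.5)/6-.5+180
for n,x,y,z in [("button",608,112,.067),("lowU",490,75,.0426),("lowL",518,212,.0426),("stopA",30,140,.081),("stopB",52,290,.081),("stopC",68,140,.081),("stopD",82,287,.081),("rollTop",437,143,.076),("baseL",62,315,0.0),("baseR",680,192,0.)]:
    print(n,ray(c,*cr(x,y),z))
# side: red top
P=cloud(s);I=s["image"].astype(int)
m=(I[...,0]>130)&(I[...,1]<80)&(I[...,2]<80)&(abs(P[...,0]-.55)<.1)&(abs(P[...,1]+.17)<.05)
v,u=np.nonzero(m);print("red side px",u.min(),u.max(),v.min(),v.max())
P2=cloud(c);I=c["image"].astype(int)
m=(I[...,0]>1.7*I[...,1])&(I[...,0]>120)&(I[...,2]<110)&(abs(P2[...,0]-.55)<.06)&(abs(P2[...,1]+.17)<.06)
v,u=np.nonzero(m);print("red top px",m.sum(),u.mean(),v.mean(),ray(c,u.mean(),v.mean(),.066))
# clouds from both: roller & floor
for n,Q in(("top",P2),("side",P)):
    k=(abs(Q[...,0]-.545)<.04)&(Q[...,1]>-.125)&(Q[...,1]<-.065)&(Q[...,2]>.062)&(Q[...,2]<.085)
    q=Q[k];print(n,"roller",k.sum(),q.mean(0).round(4),q.min(0).round(4),q.max(0).round(4))
```

```text
button [ 0.5689 -0.1752  0.067 ]
lowU [ 0.5949 -0.1206  0.0426]
lowL [ 0.5278 -0.1315  0.0426]
stopA [0.5628 0.0911 0.081 ]
stopB [0.4928 0.0806 0.081 ]
stopC [0.5622 0.0736 0.081 ]
stopD [0.4937 0.067  0.081 ]
rollTop [ 0.5553 -0.0955  0.076 ]
baseL [0.4935 0.0919 0.    ]
baseR [ 0.5427 -0.2112  0.    ]
red side px 308 321 186 195
red top px 87 331.04597701149424 198.45977011494253 [ 0.5686 -0.1756  0.066 ]
top roller 231 [ 0.555  -0.0937  0.0707] [ 0.5297 -0.1133  0.0622] [ 0.5813 -0.0719  0.0788]
side roller 326 [ 0.5533 -0.0858  0.0712] [ 0.5279 -0.1158  0.062 ] [ 0.5796 -0.0717  0.0787]
```

Call:
{"name": "apply_moves", "arguments": {
  "slide": [
    [0.01, -0.004, 0],
    [0.03, -0.012, 0],
    [0.06, -0.025, 0],
    [0.09, -0.037, 0],
    [0.12, -0.05, 0],
    [0.15, -0.062, 0],
    [0.18, -0.075, 0],
    [0.21, -0.088, 0],
    [0.24, -0.1, 0],
    [0.27, -0.113, 0],
    [0.29, -0.121, 0],
    [0.3, -0.125, 0]
  ],
  "delta_rot": [
    [0, 0, 0],
    [0, 0, 1],
    [0, 0, 2],
    [0, 0, 3],
    [0, 0, 4],
    [0, 0, 5],
    [0, 0, 6],
    [0, 0, 7],
    [0, 0, 8],
    [0, 0, 9],
    [0, 0, 9.5],
    [0, 0, 9.5]
  ],
  "grip": [0, 0, 0, 0, 0, 0, 0, 0, 0, 0, 0, 0]
}}

```text
time: 1.1
eef_pos: [0.4221, -0.3038, 0.2501]
tool_rot: [-0.001, 0.997, 0.082, 0.0]
ft_force: [-0.5, 0.3, 0.0]
width: 0.0
grip_force: 0.0
```

```bash
cat >> h.py <<'E'
def to(p,ang=-80.8):
    from bench import robot
    from scipy.spatial.transform import Rotation as Ro
    s=robot.observe();q=s["tool_rot"];R=Ro.from_quat([*q[1:],q[0]]).as_matrix()
    print("t",round(s["time"],2),"pos",np.round(s["eef_pos"],4),"F",np.round(s["ft_force"],1),"w",round(s["width"],2),"tips",robot.tips_ahead)
    print("yang",np.degrees(np.arctan2(R[1,1],R[0,1])).round(2),"z",R[:,2].round(3))
    for x in p: print(x,"slide",(R.T@(np.array(x)-s["eef_pos"])).round(4))
E
python3 -c "
from h import *
to([(.5687,-.1755,.119),(.5687,-.1755,.09)])"
```

```text
t 1.1 pos [ 0.4221 -0.3038  0.2501] F [-0.5  0.3  0. ] w 0.0 tips 0.019
yang -80.62 z [ 0.     0.001 -1.   ]
(0.5687, -0.1755, 0.119) slide [ 0.1654 -0.1025  0.1313]
(0.5687, -0.1755, 0.09) slide [ 0.1654 -0.1025  0.1603]
```

Call:
{"name": "apply_moves", "arguments": {
  "slide": [
    [0.012, -0.008, 0.005],
    [0.035, -0.022, 0.02],
    [0.06, -0.037, 0.035],
    [0.085, -0.053, 0.055],
    [0.11, -0.068, 0.075],
    [0.13, -0.081, 0.095],
    [0.148, -0.092, 0.11],
    [0.16, -0.099, 0.122],
    [0.1654, -0.1025, 0.13],
    [0.1654, -0.1025, 0.135],
    [0.1654, -0.1025, 0.138],
    [0.1654, -0.1025, 0.138]
  ],
  "delta_rot": [
    [0, 0, 0],
    [0, 0, 0],
    [0, 0, 0],
    [0, 0, 0],
    [0, 0, 0],
    [0, 0, 0],
    [0, 0, 0],
    [0, 0, 0],
    [0, 0, 0],
    [0, 0, 0],
    [0, 0, 0],
    [0, 0, 0]
  ],
  "grip": [0, 0, 0, 0, 0, 0, 0, 0, 0, 0, 0, 0]
}}

```text
time: 2.1
eef_pos: [0.5665, -0.1801, 0.1122]
tool_rot: [0.0, 0.997, 0.079, -0.0]
ft_force: [-1.2, 0.3, -0.6]
width: -0.004
grip_force: 0.0
```

```bash
python3 -c "
from h import *
to([(.5687,-.1755,.088)])
from bench import robot
a=robot.camera('top')['image'][170:245,220:360];b=robot.camera('side')['image'][150:300,240:380]
o=np.zeros((560,800,3),np.uint8);o[:240,:448]=cv2.resize(a,(448,240),interpolation=2);o[:,:0]=0
o[240:560,:299]=cv2.resize(b,(299,320),interpolation=2)
cv2.imwrite('pics/hover.png',o[:,:460,::-1])"
```

```text
t 2.1 pos [ 0.5665 -0.1801  0.1122] F [-1.2  0.3 -0.6] w -0.0 tips 0.019
yang -80.9 z [-0.001 -0.001 -1.   ]
(0.5687, -0.1755, 0.088) slide [ 0.0029 -0.0042  0.0242]
```

View pics/hover.png

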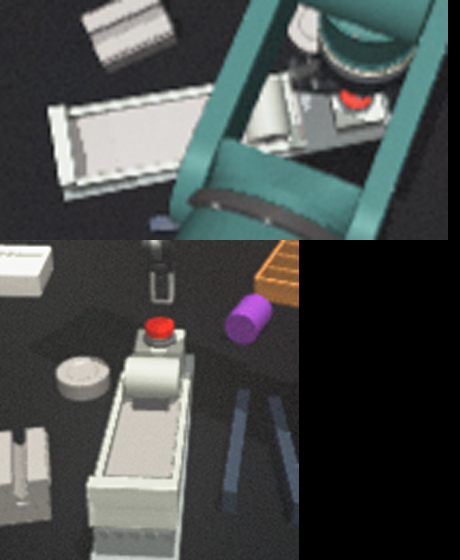

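Fingertips hang above the red cap (side view, fingers at (162,290), cap at (160,328)). I'll centre and descend slowly.

Call:
{"name": "apply_moves", "arguments": {
  "slide": [
    [0, 0, 0],
    [0, 0, 0],
    [0, 0, 0.002],
    [0, 0, 0.006],
    [0, 0, 0.01]
  ],
  "delta_rot": [
    [0, 0, 0],
    [0, 0, 0],
    [0, 0, 0],
    [0, 0, 0],
    [0, 0, 0]
  ],
  "grip": [0, 0, 0, 0, 0]
}}

```text
time: 2.62
eef_pos: [0.5673, -0.1792, 0.1023]
tool_rot: [0.0, 0.997, 0.08, 0.0]
ft_force: [0.3, 0.5, 0.2]
width: -0.0
grip_force: 0.0
```

```bash
python3 -c "
from h import *
to([(.5687,-.1755,.088)])"
```

```text
t 2.62 pos [ 0.5673 -0.1792  0.1023] F [0.3 0.5 0.2] w -0.0 tips 0.019
yang -80.84 z [ 0.001 -0.    -1.   ]
(0.5687, -0.1755, 0.088) slide [ 0.002  -0.0035  0.0143]
```

Call:
{"name": "apply_moves", "arguments": {
  "slide": [
    [0.001, -0.002, 0.004],
    [0.002, -0.0035, 0.008],
    [0.002, -0.0035, 0.012],
    [0.002, -0.0035, 0.014],
    [0.002, -0.0035, 0.016],
    [0.002, -0.0035, 0.018],
    [0.002, -0.0035, 0.02],
    [0.002, -0.0035, 0.022],
    [0.002, -0.0035, 0.0235],
    [0.002, -0.0035, 0.0235]
  ],
  "delta_rot": [
    [0, 0, 0],
    [0, 0, 0],
    [0, 0, 0],
    [0, 0, 0],
    [0, 0, 0],
    [0, 0, 0],
    [0, 0, 0],
    [0, 0, 0],
    [0, 0, 0],
    [0, 0, 0]
  ],
  "grip": [0, 0, 0, 0, 0, 0, 0, 0, 0, 0]
}}

```text
time: 3.45
eef_pos: [0.5687, -0.1753, 0.0786]
tool_rot: [0.0, 0.997, 0.08, 0.0]
ft_force: [0.4, 0.7, 0.1]
width: -0.0
grip_force: 0.3
```

Call:
{"name": "apply_moves", "arguments": {
  "slide": [
    [0, 0, 0.001],
    [0, 0, 0.002],
    [0, 0, 0.002]
  ],
  "delta_rot": [
    [0, 0, 0],
    [0, 0, 0],
    [0, 0, 0]
  ],
  "grip": [0, 0, 0]
}}

```text
time: 3.7
eef_pos: [0.5688, -0.1754, 0.0781]
tool_rot: [0.0, 0.997, 0.08, 0.0]
ft_force: [-4.6, 1.1, 6.9]
width: 0.0
grip_force: 3.2
```

Call:
{"name": "apply_moves", "arguments": {
  "slide": [
    [0, 0, 0.001],
    [0, 0, 0.001]
  ],
  "delta_rot": [
    [0, 0, 0],
    [0, 0, 0]
  ],
  "grip": [0, 0]
}}

```text
time: 3.87
eef_pos: [0.5688, -0.1754, 0.0781]
tool_rot: [0.0, 0.997, 0.08, 0.0]
ft_force: [-4.9, 3.0, 9.8]
width: 0.004
grip_force: 5.0
```

Call:
{"name": "apply_moves", "arguments": {
  "slide": [
    [0, 0, -0.004],
    [0, 0, -0.012],
    [0, 0, -0.024],
    [0, 0, -0.036],
    [0, 0, -0.045],
    [0, 0, -0.05],
    [0, 0, -0.05],
    [0, 0, -0.05]
  ],
  "delta_rot": [
    [0, 0, 0],
    [0, 0, 0],
    [0, 0, 0],
    [0, 0, 0],
    [0, 0, 0],
    [0, 0, 0],
    [0, 0, 0],
    [0, 0, 0]
  ],
  "grip": [0, 0, 0, 0, 0, 0, 0, 0]
}}

```text
time: 4.53
eef_pos: [0.5689, -0.1754, 0.1264]
tool_rot: [0.0, 0.997, 0.08, 0.0]
ft_force: [-0.7, -1.5, -0.7]
width: -0.003
grip_force: 0.0
```

```bash
python3 -c "
from h import *
from bench import robot
c=robot.camera('side');P=cloud(c);I=c['image'].astype(int)
cv2.imwrite('pics/pressed.png',cv2.resize(c['image'][170:290,260:360],(500,600),interpolation=2)[:,:,::-1])
m=(I[...,0]>150)&(I[...,1]<70)&(I[...,2]<70)&(abs(P[...,0]-.56)<.06)&(abs(P[...,1]+.17)<.06)
print(m.sum(),np.percentile(P[m][:,2],[10,50,75,90]))
to([(.5555-.16*-.052,-.094+.987*-.052,.085)])"
```

```text
89 [0.05612909 0.05934118 0.06008932 0.06067252]
t 4.58 pos [ 0.5684 -0.1753  0.1256] F [ 0.3 -0.4 -0. ] w -0.0 tips 0.019
yang -80.83 z [-0.  0. -1.]
(0.56382, -0.145324, 0.085) slide [ 0.0002 -0.0303  0.0406]
```

View pics/pressed.png

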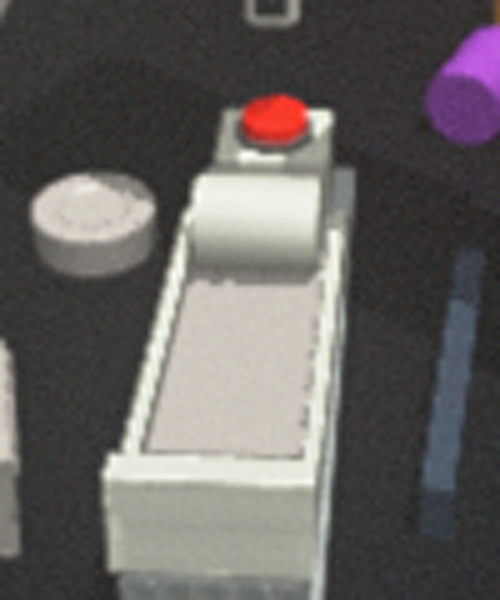

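The button cap is latched down (top at z≈0.0595, was 0.067), and no catch shows uphill of the roller. Next: come down behind the roller.

Call:
{"name": "apply_moves", "arguments": {
  "slide": [
    [0, -0.01, 0],
    [0, -0.024, 0],
    [0, -0.034, 0.005],
    [0, -0.037, 0.015],
    [0, -0.037, 0.027],
    [0, -0.037, 0.038],
    [0, -0.037, 0.046],
    [0, -0.037, 0.052],
    [0, -0.037, 0.056],
    [0, -0.037, 0.058],
    [0, -0.037, 0.058]
  ],
  "delta_rot": [
    [0, 0, 0],
    [0, 0, 0],
    [0, 0, 0],
    [0, 0, 0],
    [0, 0, 0],
    [0, 0, 0],
    [0, 0, 0],
    [0, 0, 0],
    [0, 0, 0],
    [0, 0, 0],
    [0, 0, 0]
  ],
  "grip": [0, 0, 0, 0, 0, 0, 0, 0, 0, 0, 0]
}}

```text
time: 5.5
eef_pos: [0.5626, -0.1391, 0.0673]
tool_rot: [-0.0, 0.997, 0.08, -0.0]
ft_force: [0.6, 0.2, -0.3]
width: 0.001
grip_force: 0.0
```

```bash
python3 -c "
from h import *
from bench import robot
c=robot.camera('side')
cv2.imwrite('pics/behind.png',cv2.resize(c['image'][170:290,260:360],(500,600),interpolation=2)[:,:,::-1])
to([(.5627,-.1384,.068)])"
```

```text
t 5.55 pos [ 0.5629 -0.1391  0.0679] F [ 0.  -0.6 -0.1] w -0.0 tips 0.019
yang -80.86 z [ 0. -0. -1.]
(0.5627, -0.1384, 0.068) slide [-0.0001 -0.0007 -0.0001]
```

View pics/behind.png

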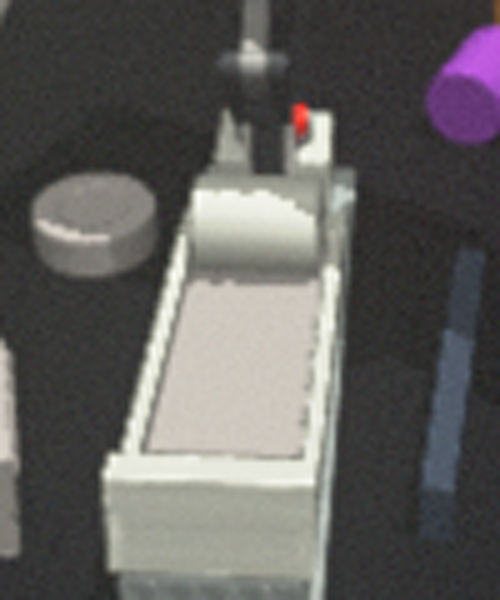

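The finger sits behind the roller at (268,150), centred and clear of the button. Pushing slowly along the 7° slope.

Call:
{"name": "apply_moves", "arguments": {
  "slide": [
    [0, -0.001, 0],
    [0, -0.003, 0],
    [0, -0.005, 0],
    [0, -0.007, -0.0005],
    [0, -0.009, -0.0008],
    [0, -0.011, -0.001],
    [0, -0.013, -0.0013],
    [0, -0.015, -0.0016],
    [0, -0.0175, -0.002],
    [0, -0.02, -0.0023],
    [0, -0.0225, -0.0026],
    [0, -0.025, -0.0029]
  ],
  "delta_rot": [
    [0, 0, 0],
    [0, 0, 0],
    [0, 0, 0],
    [0, 0, 0],
    [0, 0, 0],
    [0, 0, 0],
    [0, 0, 0],
    [0, 0, 0],
    [0, 0, 0],
    [0, 0, 0],
    [0, 0, 0],
    [0, 0, 0]
  ],
  "grip": [0, 0, 0, 0, 0, 0, 0, 0, 0, 0, 0, 0]
}}

```text
time: 6.55
eef_pos: [0.561, -0.1168, 0.074]
tool_rot: [0.003, 0.997, 0.08, 0.003]
ft_force: [0.3, -7.8, 7.7]
width: -0.001
grip_force: 4.7
```

```bash
cat >> h.py <<'E'
def roller(name=None):
    from bench import robot
    c=robot.camera('side');P=cloud(c)
    d=np.array([-.16,.987]);e=np.array([.987,.16]);o=np.array([.5555,-.094])
    s=(P[...,:2]-o)@d;l=(P[...,:2]-o)@e;h=P[...,2]-.036-s*np.tan(np.radians(7))
    k=(abs(l)<.026)&(s>-.03)&(s<.16)&(h>.028)&(h<.045)
    print("roller s of top",np.percentile(s[k],[5,50,95]).round(4),"lat",l[k].min().round(4),l[k].max().round(4),"n",k.sum(),"hmax",np.percentile(h[k],97).round(4))
    if name: cv2.imwrite(name,cv2.resize(c['image'][170:290,260:360],(500,600),interpolation=2)[:,:,::-1])
    to([])
E
python3 -c "
from h import *
roller('pics/push1.png')"
```

```text
roller s of top [-0.017   0.0145  0.0239] lat -0.0248 0.0255 n 329 hmax 0.0419
t 6.6 pos [ 0.5609 -0.1158  0.0738] F [ 0.2 -2.8  3.2] w -0.0 tips 0.019
yang -80.86 z [ 0.006 -0.004 -1.   ]
```

View pics/push1.png

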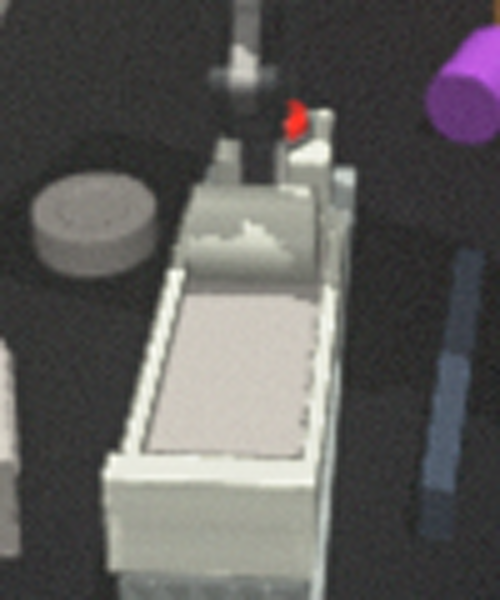

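```bash
cat >> h.py <<'E'
def fit(c):
    from scipy.optimize import least_squares
    P=cloud(c);d=np.array([-.16,.987]);e=np.array([.987,.16]);o=np.array([.5555,-.094]);t=np.radians(7)
    s0=(P[...,:2]-o)@d;l=(P[...,:2]-o)@e;z=P[...,2]-.036
    s=s0*np.cos(t)+z*np.sin(t);h=z*np.cos(t)-s0*np.sin(t)
    k=(abs(l)<.022)&(s>-.02)&(s<.168)&(h>.012)&(h<.041)
    f=lambda p:np.hypot(s[k]-p[0],h[k]-p[1])-.02
    r=least_squares(f,[np.median(s[k]),.02],loss="soft_l1",f_scale=.001)
    print("roller centre x,z(gutter)",r.x.round(4),"n",k.sum(),"mad",np.median(abs(r.fun)).round(4))
    for a in np.arange(-.02,.17,.01):
        q=(abs(l)<.015)&(s>a)&(s<a+.01)
        if q.sum()>3: print(round(a*1e3),(np.percentile(h[q],[10,50,90])*1e3).round(1),end="; ")
    print()
E
python3 -c "
from h import *
fit(dict(np.load('side0.npz')))
from bench import robot
fit(robot.camera('side'));to([])"
```

```text
roller centre x,z(gutter) [0.0012 0.02  ] n 423 mad 0.0009
-10 [39.3 39.9 40.5]; 0 [37.8 39.6 40.9]; 10 [17.  31.2 37.1]; 20 [ 1.9 13.3 23.6]; 30 [-0.5  0.6  2.2]; 40 [-0.3  0.6  1.1]; 50 [-0.   0.6  1.5]; 60 [-0.1  0.5  1.1]; 70 [-0.7  0.4  1.5]; 80 [-0.2  0.5  1.5]; 90 [-0.3  0.4  1.2]; 100 [-0.4  0.5  1.5]; 110 [-0.4  0.5  1.4]; 120 [-0.3  0.5  1. ]; 130 [-0.4  0.2  1.5]; 
roller centre x,z(gutter) [0.0104 0.0207] n 430 mad 0.0008
-20 [ 33.6  44.8 127.7]; -10 [37.7 47.8 67. ]; 0 [ 40.   98.8 126.1]; 10 [  1.3  40.7 116.8]; 20 [  1.   32.3 127.9]; 30 [ 27.6 167.3 214. ]; 40 [106.8 251.2 284.6]; 50 [2.000e-01 1.037e+02 2.953e+02]; 60 [-0.2  0.7  1.7]; 70 [1.000e-01 3.043e+02 3.182e+02]; 80 [310.  341.9 374.8]; 90 [3.000e-01 3.654e+02 3.828e+02]; 100 [-0.4  0.4  1.2]; 110 [-0.3  0.5  1.5]; 120 [-0.3  0.5  1.3]; 130 [-0.4  0.6  1.4]; 
t 6.65 pos [ 0.5604 -0.1152  0.0731] F [-0.1 -2.2  2.8] w -0.0 tips 0.019
yang -80.86 z [ 0.005 -0.003 -1.   ]
```

Roller centre fits at x=10 mm on the floor, so it's moving. Friction lifts the finger about 3 mm, so I'll lower it before pushing on.

Call:
{"name": "apply_moves", "arguments": {
  "slide": [
    [0, 0, 0.0015],
    [0, 0, 0.003],
    [0, 0, 0.0045],
    [0, 0, 0.0045],
    [0, -0.002, 0.0045],
    [0, -0.004, 0.0043],
    [0, -0.006, 0.004],
    [0, -0.008, 0.0037],
    [0, -0.0105, 0.0034],
    [0, -0.013, 0.0031],
    [0, -0.0155, 0.0028],
    [0, -0.018, 0.0025]
  ],
  "delta_rot": [
    [0, 0, 0],
    [0, 0, 0],
    [0, 0, 0],
    [0, 0, 0],
    [0, 0, 0],
    [0, 0, 0],
    [0, 0, 0],
    [0, 0, 0],
    [0, 0, 0],
    [0, 0, 0],
    [0, 0, 0],
    [0, 0, 0]
  ],
  "grip": [0, 0, 0, 0, 0, 0, 0, 0, 0, 0, 0, 0]
}}

```text
time: 7.65
eef_pos: [0.5559, -0.0961, 0.0684]
tool_rot: [0.0, 0.997, 0.08, 0.0]
ft_force: [0.2, -1.4, 1.4]
width: -0.005
grip_force: 0.9
```

```bash
sed -i 's/^    for a in np.arange.*/    return/' h.py; python3 -c "
from h import *
from bench import robot
fit(robot.camera('side'));to([])"
```

```text
Traceback (most recent call last):
  File "h.py", line 33
    q=(abs(l)<.015)&(s>a)&(s<a+.01)
IndentationError: unexpected indent
```

```bash
sed -i '/^        q=(abs/d;/^        if q.sum/d' h.py; python3 -c "
from h import *
from bench import robot
fit(robot.camera('side'));to([])"
```

```text
roller centre x,z(gutter) [0.0331 0.0207] n 459 mad 0.0008
t 7.7 pos [ 0.5558 -0.0954  0.0683] F [-0.8 -0.1 -0.1] w -0.0 tips 0.019
yang -80.81 z [-0.     0.001 -1.   ]
```

Call:
{"name": "apply_moves", "arguments": {
  "slide": [
    [0, -0.002, -0.0005],
    [0, -0.0045, -0.001],
    [0, -0.007, -0.0013],
    [0, -0.01, -0.0016],
    [0, -0.013, -0.002],
    [0, -0.016, -0.0023],
    [0, -0.019, -0.0027],
    [0, -0.022, -0.0031],
    [0, -0.025, -0.0035],
    [0, -0.028, -0.0038],
    [0, -0.031, -0.0042],
    [0, -0.034, -0.0046]
  ],
  "delta_rot": [
    [0, 0, 0],
    [0, 0, 0],
    [0, 0, 0],
    [0, 0, 0],
    [0, 0, 0],
    [0, 0, 0],
    [0, 0, 0],
    [0, 0, 0],
    [0, 0, 0],
    [0, 0, 0],
    [0, 0, 0],
    [0, 0, 0]
  ],
  "grip": [0, 0, 0, 0, 0, 0, 0, 0, 0, 0, 0, 0]
}}

```text
time: 8.7
eef_pos: [0.5504, -0.0625, 0.0728]
tool_rot: [0.0, 0.997, 0.08, -0.0]
ft_force: [-0.1, -2.5, 1.7]
width: -0.004
grip_force: 0.9
```

```bash
python3 -c "
from h import *
from bench import robot
fit(robot.camera('side'));to([])"
```

```text
roller centre x,z(gutter) [0.0673 0.0207] n 508 mad 0.0008
t 8.75 pos [ 0.5503 -0.0618  0.0728] F [0.3 1.1 0.3] w -0.0 tips 0.019
yang -80.81 z [-0.     0.001 -1.   ]
```

Call:
{"name": "apply_moves", "arguments": {
  "slide": [
    [0, -0.002, -0.0003],
    [0, -0.005, -0.0006],
    [0, -0.008, -0.001],
    [0, -0.011, -0.0014],
    [0, -0.014, -0.0017],
    [0, -0.017, -0.0021],
    [0, -0.02, -0.0025],
    [0, -0.023, -0.0028],
    [0, -0.026, -0.0032],
    [0, -0.029, -0.0036],
    [0, -0.032, -0.0039],
    [0, -0.035, -0.0043]
  ],
  "delta_rot": [
    [0, 0, 0],
    [0, 0, 0],
    [0, 0, 0],
    [0, 0, 0],
    [0, 0, 0],
    [0, 0, 0],
    [0, 0, 0],
    [0, 0, 0],
    [0, 0, 0],
    [0, 0, 0],
    [0, 0, 0],
    [0, 0, 0]
  ],
  "grip": [0, 0, 0, 0, 0, 0, 0, 0, 0, 0, 0, 0]
}}

```text
time: 9.75
eef_pos: [0.5448, -0.0279, 0.0771]
tool_rot: [0.0, 0.997, 0.08, -0.0]
ft_force: [-0.3, -1.0, 1.0]
width: 0.0
grip_force: 0.9
```

Call:
{"name": "apply_moves", "arguments": {
  "slide": [
    [0, -0.002, -0.0003],
    [0, -0.004, -0.0005],
    [0, -0.006, -0.0008],
    [0, -0.0085, -0.001],
    [0, -0.011, -0.0014],
    [0, -0.0135, -0.0017],
    [0, -0.016, -0.002],
    [0, -0.0185, -0.0023],
    [0, -0.021, -0.0026],
    [0, -0.023, -0.0028],
    [0, -0.025, -0.003],
    [0, -0.0265, -0.0032]
  ],
  "delta_rot": [
    [0, 0, 0],
    [0, 0, 0],
    [0, 0, 0],
    [0, 0, 0],
    [0, 0, 0],
    [0, 0, 0],
    [0, 0, 0],
    [0, 0, 0],
    [0, 0, 0],
    [0, 0, 0],
    [0, 0, 0],
    [0, 0, 0]
  ],
  "grip": [0, 0, 0, 0, 0, 0, 0, 0, 0, 0, 0, 0]
}}

```text
time: 10.75
eef_pos: [0.5406, -0.0018, 0.0803]
tool_rot: [-0.0, 0.997, 0.08, -0.0]
ft_force: [1.4, -2.3, 0.4]
width: 0.001
grip_force: 0.8
```

```bash
python3 -c "
from h import *
from bench import robot
fit(robot.camera('side'));to([])"
```

```text
roller centre x,z(gutter) [0.1293 0.0206] n 613 mad 0.0008
t 10.8 pos [ 0.5405 -0.0015  0.0803] F [ 0.1 -0.1  0.3] w 0.0 tips 0.019
yang -80.82 z [-0.     0.001 -1.   ]
```

Call:
{"name": "apply_moves", "arguments": {
  "slide": [
    [0, -0.001, -0.0001],
    [0, -0.002, -0.0002],
    [0, -0.003, -0.0004],
    [0, -0.004, -0.0005],
    [0, -0.005, -0.0006],
    [0, -0.006, -0.0007],
    [0, -0.007, -0.0008],
    [0, -0.008, -0.001],
    [0, -0.009, -0.0011],
    [0, -0.01, -0.0012],
    [0, -0.01, -0.0012],
    [0, -0.01, -0.0012]
  ],
  "delta_rot": [
    [0, 0, 0],
    [0, 0, 0],
    [0, 0, 0],
    [0, 0, 0],
    [0, 0, 0],
    [0, 0, 0],
    [0, 0, 0],
    [0, 0, 0],
    [0, 0, 0],
    [0, 0, 0],
    [0, 0, 0],
    [0, 0, 0]
  ],
  "grip": [0, 0, 0, 0, 0, 0, 0, 0, 0, 0, 0, 0]
}}

```text
time: 11.8
eef_pos: [0.539, 0.008, 0.0814]
tool_rot: [-0.0, 0.997, 0.08, -0.0]
ft_force: [-0.0, 0.8, 0.5]
width: 0.001
grip_force: 0.0
```

```bash
python3 -c "
from h import *
from bench import robot
c=robot.camera('side');fit(c);to([])
cv2.imwrite('pics/end.png',cv2.resize(c['image'][170:290,260:360],(500,600),interpolation=2)[:,:,::-1])"
```

```text
roller centre x,z(gutter) [0.1407 0.0232] n 459 mad 0.004
t 11.85 pos [0.539  0.0079 0.0815] F [-0.  -0.7  0.8] w -0.0 tips 0.019
yang -80.83 z [-0. -0. -1.]
```

View pics/end.png

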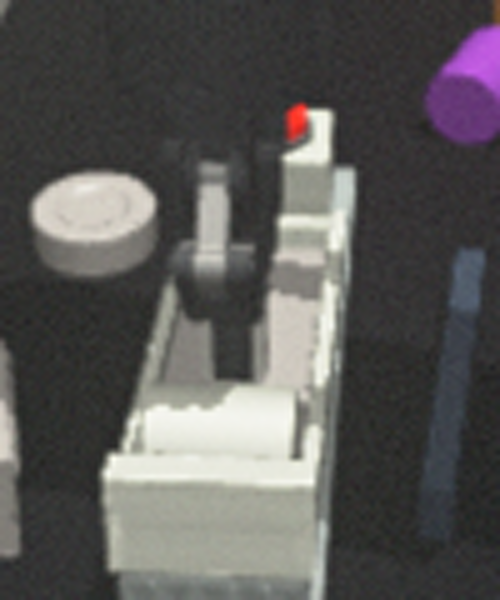

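The roller is in the pocket, at (222,425) against the end stop, and the finger is free. Backing off and lifting.

Call:
{"name": "apply_moves", "arguments": {
  "slide": [
    [0, 0.004, 0],
    [0, 0.012, -0.002],
    [0, 0.02, -0.01],
    [0, 0.025, -0.025],
    [0, 0.025, -0.045],
    [0, 0.025, -0.07],
    [0, 0.025, -0.1],
    [0, 0.025, -0.125],
    [0, 0.025, -0.14],
    [0, 0.025, -0.15],
    [0, 0.025, -0.15],
    [0, 0.025, -0.15]
  ],
  "delta_rot": [
    [0, 0, 0],
    [0, 0, 0],
    [0, 0, 0],
    [0, 0, 0],
    [0, 0, 0],
    [0, 0, 0],
    [0, 0, 0],
    [0, 0, 0],
    [0, 0, 0],
    [0, 0, 0],
    [0, 0, 0],
    [0, 0, 0]
  ],
  "grip": [0, 0, 0, 0, 0, 0, 0, 0, 0, 0, 0, 0]
}}

```text
time: 12.85
eef_pos: [0.5431, -0.0174, 0.2316]
tool_rot: [0.0, 0.997, 0.08, 0.0]
ft_force: [0.3, -0.9, -0.2]
width: -0.003
grip_force: 0.0
```

```bash
sed -i 's/(s<.168)&(h>.012)/(s<.162)\&(h>.015)/' h.py; python3 -c "
from h import *
from bench import robot
c=robot.camera('side');fit(c);to([])
a=np.load('side0.npz')['image'].astype(int);b=c['image'].astype(int)
cv2.imwrite('pics/final.png',cv2.resize(c['image'][170:290,230:390],(640,480),interpolation=2)[:,:,::-1])"
```

```text
roller centre x,z(gutter) [0.1511 0.0151] n 194 mad 0.0005
t 12.9 pos [ 0.5426 -0.0172  0.2304] F [ 0.2 -0.2 -1.1] w 0.0 tips 0.019
yang -80.86 z [-0.002  0.    -1.   ]
```

View pics/final.png

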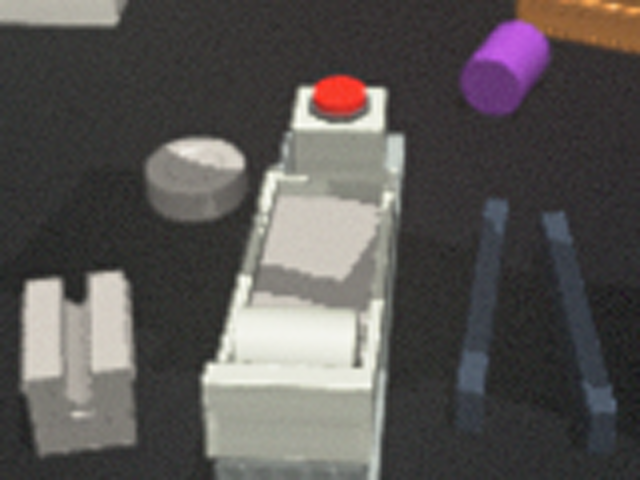

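The roller is home: the fit gives x=151, z=15 mm, and it shows at (297,335) against the stop. The button is still down and the bystanders are where they were.

```bash
python3 -c "
from bench import robot
print(robot.finish_job())"
```

```text
the job is handed in; nothing more can be done
None
```

The job is handed in at about 13 s: the button is latched down, the roller rests in the pocket against the end stop (measured x = 151 mm, z = 15 mm), the arm is clear, and the V-block, ring gauge, parallels and purple look-alike are in place in the last picture (the tray is mostly out of frame).

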